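# Clamp a board in the ratchet clamp bed

### The arm

A 6-joint arm with a two-finger parallel gripper is mounted at the origin on the work surface. World frame = base frame: x ahead of the robot, y to its left, z up, the work surface at z = 0. Lengths are in m, angles in degrees, forces in N, time in s.
With the tool pointing down it reaches from about 0.35 to 0.925 m from the base axis. Payload 6.4 kg.
Tool frame: the origin (TCP) lies midway between the tips of the shut fingers; the grasp point (between the pads) lies 19 mm behind it; y points along the fingers, z is the direction in which the jaws open and shut, and the axes are right-handed (so a half turn about y gives the same grasp; the last joint's range is limited). The gripper opens to 94 mm and grips with 3 to 60 N. Pads are 16 mm wide; open, the fingers measure 119 mm over their backs; the gripper's body (75 mm by 177 mm) begins 78 mm behind the grasp point.
Start: joints at [-86.35, 14.043, 89.255, -0, 76.702, -9.975], TCP at [0.153, -0.632, 0.205] pointing down, gripper open.
Joint ranges: [-179.41, 179.41], [-58.25, 129.5], [7.25, 145.43], [-54.29, 234.29], [11.92, 165.04], [-157.13, 157.13]. Speed limits (degrees/s): [147.25, 147.25, 180, 180, 180, 180].

### API

Orientations are given as [roll, pitch, yaw] about the fixed x, y, z axes, in that order (R = Rz(yaw) Ry(pitch) Rx(roll)).
In Python, from station import robot, eyes, recognise, trace gives the robot as it stands.
- The arm moves only by the tool servo_tool, never from a script. Its argument "motion" is a list of rows, each a list of 7 numbers: the opening in per cent of the stroke, from 0 (shut) to 100 (fully open), then the shift along the tool's x, y, z in m, then the turn, a rotation vector about the tool's x, y, z in degrees. A call has 1 to 12 rows; each row shifts and turns the commanded pose from where the row before left it, along the tool's axes as they then stand; what a row does not reach is not made up. A row lasts 1/8 s, in which the tool goes at most 62.5 mm and 10.7 degrees, less where a joint would pass 70% of its speed; a pose out of reach is approached as far as the arm can. A call with a gripper value outside its range is refused whole. The fingers move at their own pace and stop on an object; "grip_force" is the grip in N (left out, the last holds). Time passes only in rows, so rows that do not move let the fingers close. It gives the time, the measured TCP pose, the force and the opening at its end, in the units of the state.
- robot.get_state(): the state, without advancing time (a new reading comes with each control period).
- eyes.capture(name): name is "scene" or "top" or "wrist"; returns a dict with "img" (384x512x3 uint8, blue, green, red), "K" (3x3 intrinsics, pixels), "rvec" (rotation vector, rad) and "tvec" (3), from world to camera coordinates, as OpenCV has them; the wrist camera has in their place "mount" (4x4, takes a point from camera to tool coordinates, whose origin is the TCP and whose axes are the tool frame's). Camera axes: x right, y down, z forward; pixel columns grow to the right and rows downward; lengths in m; the calibration is good to about 2 mm. A picture is of the moment at which its call begins: read the wrist's pose just before it. There is no depth.
- robot.hand_in(): hands the job in, once; it reports no verdict.
Trained networks look in a picture, given as the dict that the camera call returned (one of the last four; its "shot" number tells which), for a name from the list of things; names that differ only in an ending like _2 or _b are one class to them, and where a whole thing is asked for, a point or a joint stands for the part that bears it (a point fixed in the world has none). Each returns a list of dicts, best first, with "p" (0 to 1); they miss things now and then, are a little off and sometimes report something else, mostly with a low value. They report only what shows in the picture. A call takes as long as a camera call.
- recognise(query, picture): "box" ([left, top, right, bottom] as shares, 0 to 1, of the picture: columns of its width, rows of its height, round what is visible of it).
- trace(query, picture): "mask" (384x512 bool, what is visible of it) and "box" ([left, top, right, bottom] as shares, 0 to 1, of the picture: columns of its width, rows of its height, round what is visible of it).
The state is a dict: "clock": time; "joints": joint angles; "dq": joint speeds; "joint_efforts": joint torques, N m; "eef_pos": TCP position; "tcp_rot": TCP orientation; "wrist_force": force on the tool from outside, world axes, zero at the start; "wrist_torque": the same for the moment, N m; "opening": opening from 0.0 (shut) to 1.0 (fully open).
Only numpy, scipy, OpenCV 4.12 (cv2) and the standard library are available. Lean on these libraries where they do the work, as an engineer would, in place of code of your own. Each camera call takes 0.05 s, during which the arm holds its last target.

### The job

Clamp the board in the bench clamp ready for routing. First hold the red thumb button down, slide the tail jaw to within a finger's width of the board without shoving the board, and let go so that the jaw locks; then work the orange ratchet lever with repeated strokes, one tooth a stroke, until the board is gripped between the tail jaw and the sprung pad and the pad's spring has clearly given, but stop before the spring is pushed right in. Tighten with the lever only, not by pushing the pad or its toothed bar, let the lever come all the way back, and leave the other things on the table alone.

Things in the scene. Friction and masses are not known exactly. Their poses are not given: they have to be found in the camera images.
- bed: Clamp bed bolted to the table: aluminium plate 130 x 560 x 14 mm (y = -295 to 265), long along its own y, z up; origin on the table under the plate. Jaws move along bed y. Two rails, tops 40 mm above the table, at x = -40 and +40 mm, y = -71 to 264 mm, a ladder of rungs between. Grey ratchet head at the -y end, tail jaw at the +y end, lever out to -x, the robot's side. Turned by at most 0.2 rad.
- board: Loose hardwood board 110 (x) x 100 (y) x 32 mm, about 0.28 kg, lying flat on the rails between the jaws, square to the bed within 0.03 rad; origin at the centre of its underside, 40 mm above the table.
- board_far (a point): Middle of the board's end face towards the tail jaw (its +y end, 50 mm from its centre), at mid thickness.
- tail: Tail jaw: grey saddle on the rails, 90 mm long (bed y), 94 mm wide. Two cheeks, 14 mm thick, 70 mm wide, tops 98 mm above the table, stand 60 mm apart (clear: 16 to 76 mm behind, that is +y of, its clamping face), open at both sides in x, with the red button between. Its origin is in the plane of the clamping face, on the bed's centre line, at table height; axes as the bed's.
- tail_face (a point): Middle of the tail jaw's rubber clamping face, looking to bed -y at the board; 56 mm above the table; axes as the bed's.
- tail_travel (a joint): Tail jaw's place on the rails, m: 0 at the far (+y) end, grows towards the board (-y), at most 0.145; starts within 6 mm of 0 to 0.03. Button down: slides with 1 to 2 N, carried by the tool's friction on the button or by pushing a cheek. Button up: locked by a tooth between rungs 12 mm apart; let go between two notches it slips up to 6 mm either way into one, then or once loaded.
- button_top (a point): Centre of the top of the red thumb button on the tail jaw, 40 x 34 mm (x by y), 84 mm above the table when up, 46 mm behind (+y of) the clamping face, midway between the cheeks.
- release_travel (a joint): Travel of the thumb button, m: 0 up (jaw locked), 0.009 fully down. 3 N starts it, 6.5 N holds it fully down; the jaw is free from 0.006 on. It springs back up by itself.
- lever: Ratchet lever: flat steel bar (top 95 mm above the table) on an upright pivot at bed x = +46, y = -150 mm, which is its origin (at table height); it reaches out to the bed's -x, with an upright orange handle at its end.
- lever_handle (a point): On the axis of the lever's upright orange handle, 125 mm above the table, 135 mm from the pivot. The handle is round, 25 mm thick, from 98 to 158 mm above the table, free on all sides.
- lever_travel (a joint): Lever angle, rad: 0 at rest, handle at the -y end of its swing; grows as the handle is pushed to bed +y; stop at 0.40 (54 mm of handle travel; at 0.20 the bar is along bed x). A spring (1.5 to 2.5 N at the handle) brings it back when let go. One stroke from rest to beyond 0.37 and back below 0.03 moves the toothed bar one tooth; it takes 3 to 8 N at the handle.
- rack: Steel bar with brass saw teeth in the ratchet head, carrying the sprung pad on its end; slides along bed y.
- rack_travel (a joint): Advance of the toothed bar and pad, m: 0 at the start, grows towards the board (bed +y), 14 mm a tooth (the first stroke up to 17 mm; under load it settles back up to 3 mm onto the pawl), at most 0.098. A pawl stops it going further back; there is no release.
- pad: Sprung pad on the end of the toothed bar: black rubber face 70 x 30 mm looking to bed +y, on a yellow stem that shows 35 mm when the spring is free and 3 mm when right in.
- pad_travel (a joint): How far the pad is pushed back against its spring, m: 0 free, 0.032 right in. 3.3 N starts it, 8 N at the end. The board slides on the rails under less than that, so the pad gives only once the board has met the tail jaw.
- pad_face (a point): Middle of the pad's rubber face, 56 mm above the table; starts 30 to 55 mm from the board.
- push_block: Bystander: plywood push block 75 x 170 mm with a dark handle, 58 mm high; origin under its centre.
- glue: Bystander: yellow glue bottle, 60 mm thick, 150 mm tall; origin under its centre.
- brush: Bystander: bench brush lying flat; origin under it.
- offcut: Bystander: pale wooden offcut 140 x 45 x 28 mm; origin under its centre.

How it is judged:
By the outcome, as a careful person would: the job done as asked, in the order asked, and still so for the second after the job is handed in, with the robot touching nothing.
It also fails if it takes over 61 s, if anything falls off the work surface, if the arm or the gripper's body presses on something with over 40 N, if the wrist force passes 120 N, or if a joint passes its speed limit or range.

## Working session

There is one attempt and no reset: what is moved stays moved. The work goes in short steps, Python scripts to look and compute and a tool call to move; the robot and the scene stay as the last step left them, time stands still between calls to the robot, and variables do not carry over. Pictures are saved under pics/ and viewed, and the job is handed in when it is done.

Besides the shell and the picture viewer there is one more tool, called by a JSON object that holds its "api" and its "payload". servo_tool: Moves the arm, as the interface text tells. Its arguments: {"type":"object","properties":{"motion":{"type":"array","items":{"type":"array","items":{"type":"number"}}},"grip_force":{"type":"number"}},"required":["motion"]}

```bash
ls; mkdir -p pics
python3 - <<'E'
from station import robot, eyes
import cv2
print(robot.get_state())
for n in ["scene","top"]:
    c=eyes.capture(n); cv2.imwrite(f"pics/{n}0.png",c["img"]); print(n,c["K"],c["rvec"],c["tvec"],c["shot"])
E
```

```text
pics
{'clock': 0.0, 'joints': array([-8.63532639e+01,  1.40830424e+01,  8.93245194e+01,  2.05351811e-04,
        7.67010457e+01, -9.97457989e+00]), 'dq': array([ 0.07382999,  0.04199433, -0.0702277 , -0.04864443, -0.10443731,
       -0.01167916]), 'joint_efforts': array([ 1.96844944e-04, -4.15835416e+01, -3.14596367e+01,  6.84737437e-02,
        3.32786771e-02, -1.47044270e-04]), 'eef_pos': array([ 0.15305228, -0.63110861,  0.20436106]), 'tcp_rot': array([-9.01069313e+01,  1.90087687e-02, -1.66378749e+02]), 'wrist_force': array([ 0.04829998, -0.38990113, -0.96647752]), 'wrist_torque': array([-0.04015942,  0.05197451, -0.01385184]), 'opening': 0.9996452935809725}
scene [[350.86840219   0.         256.70943866]
 [  0.         350.86840219 186.35914924]
 [  0.           0.           1.        ]] [ 0.7917307   2.76104492 -0.81138824] [ 0.44374911 -0.18792492  1.27672297] 1
top [[388.38466512   0.         259.01655828]
 [  0.         388.38466512 187.2039428 ]
 [  0.           0.           1.        ]] [ 2.14129228 -2.12094619  0.19115965] [-0.00849555  0.54145148  1.04181606] 2
```

View pics/scene0.png

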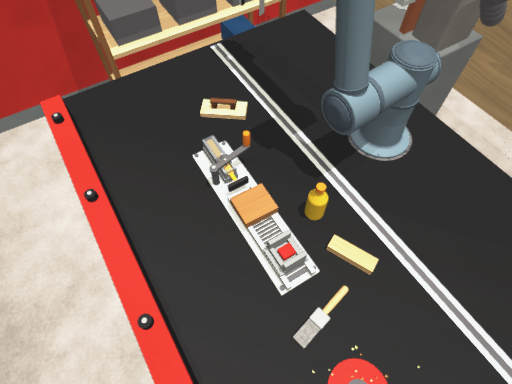

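View pics/top0.png

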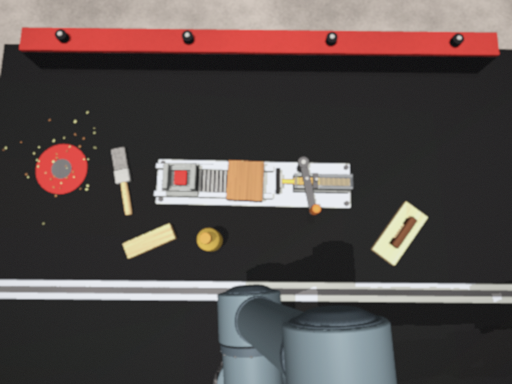

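```bash
cat > h.py <<'E'
import numpy as np, cv2
from station import robot, eyes, recognise, trace
def cam(n):
    if n=="wrist":
        s=robot.get_state(); c=eyes.capture(n)
        from scipy.spatial.transform import Rotation as R
        T=np.eye(4);T[:3,:3]=R.from_euler('xyz',s['tcp_rot'],degrees=True).as_matrix();T[:3,3]=s['eef_pos']
        M=T@c['mount']; W=np.linalg.inv(M); c['R']=W[:3,:3]; c['t']=W[:3,3]; return c
    c=eyes.capture(n); c['R']=cv2.Rodrigues(np.array(c['rvec'],float))[0]; c['t']=np.array(c['tvec'],float).ravel(); return c
def unproj(c,uv,z):
    d=c['R'].T@(np.linalg.inv(c['K'])@np.array([uv[0],uv[1],1.])); o=-c['R'].T@c['t']
    return o+d*(z-o[2])/d[2]
def proj(c,p):
    q=c['R']@np.array(p)+c['t']; q=c['K']@q; return q[:2]/q[2]
def cen(m):
    ys,xs=np.nonzero(m); return np.array([xs.mean(),ys.mean()])
E
python3 - <<'E'
from h import *
c=cam("top")
cv2.imwrite("pics/topz.png",cv2.resize(c['img'][140:230,140:370],None,fx=3.47,fy=3.47,interpolation=cv2.INTER_CUBIC))
print(-c['R'].T@c['t'])
for q,z in [("bed",.014),("button_top",.084),("lever_handle",.158),("board",.072),("tail",.08),("pad",.06),("lever",.095)]:
    r=trace(q,c)
    for d in r[:2]:
        m=d['mask'];u=cen(m); rect=cv2.minAreaRect(np.argwhere(m)[:,::-1].astype(np.float32))
        b=np.array(d['box'])*[512,384,512,384]
        print(q,round(d['p'],2),u.round(1),b.round(1),unproj(c,u,z).round(4),[np.round(x,1) for x in rect])
E
```

```text
[ 3.51226366e-01 -5.54950549e-04  1.12038489e+00]
bed 0.6 [256.4 184.3] [152.8 156.8 353.5 213.6] [0.5559 0.0042 0.014 ] [array([254.1, 181.4]), array([196. ,  56.2]), np.float64(4.3)]
button_top 0.5 [180.9 177.4] [174.9 169.1 186.6 183.9] [0.5599 0.2094 0.084 ] [array([181. , 177.5]), array([13., 12.]), np.float64(90.0)]
button_top 0.27 [181.3 179. ] [161.  159.2 198.5 194.4] [0.5557 0.2082 0.084 ] [array([181., 179.]), array([34., 36.]), np.float64(90.0)]
lever_handle 0.58 [308.9 187.7] [299.7 154.6 323.  211.5] [ 0.522  -0.1285  0.158 ] [array([308.7, 185.7]), array([58.4, 11.5]), np.float64(75.1)]
lever_handle 0.32 [245.2 181.1] [225.1 159.5 264.1 205.2] [0.5373 0.0321 0.158 ] [array([245., 181.]), array([36.8, 42.5]), np.float64(2.6)]
board 0.74 [149.7 241.2] [126.1 224.6 177.3 257.3] [0.3877 0.2874 0.072 ] [array([149.8, 241.4]), array([17. , 52.6]), np.float64(66.6)]
board 0.72 [245.3 181.3] [227.8 161.7 266.5 205.6] [0.5532 0.0347 0.072 ] [array([245.5, 181.5]), array([41., 37.]), np.float64(90.0)]
tail 0.7 [181.2 178.8] [163.5 164.8 200.  195. ] [0.5569 0.2094 0.08  ] [array([181.1, 178.7]), array([35.3, 32.3]), np.float64(3.8)]
tail 0.47 [245.3 181.2] [227.9 161.8 262.8 204.6] [0.552  0.0343 0.08  ] [array([245.3, 181.4]), array([36.4, 41.4]), np.float64(3.8)]
pad 0.74 [281.2 179.8] [277.4 167.7 293.4 189.1] [ 0.5608 -0.065   0.06  ] [array([284.5, 180. ]), array([24., 17.]), np.float64(90.0)]
lever 0.57 [308.2 184.4] [301.  157.8 318.7 214.8] [ 0.542  -0.1354  0.095 ] [array([308.5, 185.1]), array([57.7, 11.4]), np.float64(77.5)]
lever 0.26 [281.3 180.7] [278.6 166.6 295.5 191.7] [ 0.5515 -0.063   0.095 ] [array([285. , 180.5]), array([25., 18.]), np.float64(90.0)]
```

View pics/topz.png

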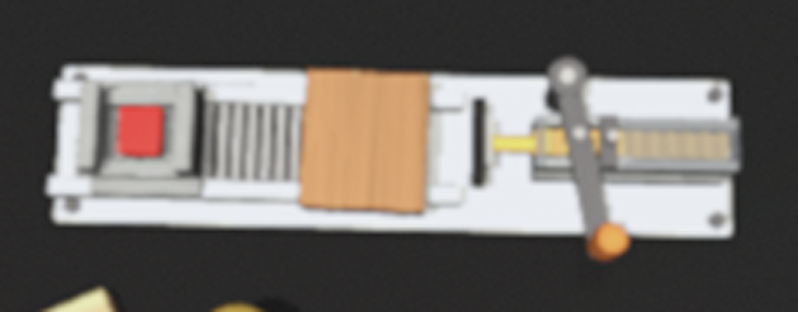

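```bash
cat > fit.py <<'E'
from h import *
from scipy.optimize import least_squares
c=cam("top")
P=[((-65,265,14),(53,222)),((65,265,14),(62,66)),((65,-295,14),(732,81)),((-65,-295,14),(735,237)),((46,-150,97),(567,73)),((46-132.3,-150-26.8,158),(611,238))]
f=lambda u:(np.array(u)+.5)/3.47-.5+140
def bw(b,p):
    x,y,a=p; b=np.array(b)/1000.; return np.array([x+np.cos(a)*b[0]-np.sin(a)*b[1],y+np.sin(a)*b[0]+np.cos(a)*b[1],b[2]])
res=lambda p:np.concatenate([proj(c,bw(b,p))-f(u) for b,u in P])
r=least_squares(res,[.56,.01,0],loss='soft_l1')
print(r.x,np.degrees(r.x[2]),res(r.x).reshape(-1,2).round(1))
x,y,a=r.x
def tb(w): d=np.array(w)[:2]-[x,y]; return (np.array([[np.cos(a),np.sin(a)],[-np.sin(a),np.cos(a)]])@d*1000).round(1)
for n,u,z in [("button",(141,131),.084),("board c1",(303,68),.072),("c2",(430,72),.072),("c3",(425,213),.072),("c4",(299,206),.072),("padtop front",(474,140),.071),("tailcheek front",(193,90),.098),("tail back",(80,172),.098),("cheek backL",(82,82),.098),("cheek f bot",(200,178),.098)]:
    w=unproj(c,f(u),z); print(n,w.round(4),tb(w))
print("handle",bw((46-132.3,-150-26.8,125),r.x))
E
python3 fit.py
```

```text
[ 0.55981439  0.02851747 -0.01282839] -0.7350128012460186 [[ 0.2 -0.5]
 [ 0.6  0.4]
 [-1.2  0.4]
 [-1.2 -0.5]
 [ 0.1  1.1]
 [ 0.9 -0.5]]
button [0.56   0.2112 0.084 ] [ -2.1 182.6]
board c1 [0.6151 0.0864 0.072 ] [54.6 58.6]
c2 [ 0.6129 -0.0152  0.072 ] [ 53.6 -43. ]
c3 [ 0.499  -0.0121  0.072 ] [-60.3 -41.4]
c4 [0.5036 0.0869 0.072 ] [-56.9  57.7]
padtop front [ 0.558  -0.0505  0.071 ] [ -0.8 -79.1]
tailcheek front [0.5901 0.1694 0.098 ] [ 28.5 141.2]
tail back [0.5246 0.2537 0.098 ] [-38.1 224.8]
cheek backL [0.5956 0.2559 0.098 ] [ 32.9 227.8]
cheek f bot [0.5208 0.1614 0.098 ] [-40.7 132.3]
handle [ 0.4712535  -0.14716092  0.125     ]
```

{"api": "servo_tool", "payload": {"motion": [[0, 0, 0, 0, 0, 7.2, 0], [0, 0, 0, 0, 0, 7.2, 0], [0, -0.0249, 0, -0.053, 0, 0, 0], [0, -0.0249, 0, -0.053, 0, 0, 0], [0, -0.0249, 0, -0.053, 0, 0, 0], [0, -0.0249, 0, -0.053, 0, 0, 0], [0, -0.0249, 0, -0.053, 0, 0, 0], [0, -0.0249, 0, -0.053, 0, 0, 0], [0, -0.0249, 0, -0.053, 0, 0, 0], [0, -0.0249, 0, -0.053, 0, 0, 0], [0, -0.0249, 0, -0.053, 0, 0, 0], [0, -0.0249, 0, -0.053, 0, 0, 0]], "grip_force": 20}}

```text
clock: 2.05
eef_pos: [0.4099, -0.1034, 0.206]
tcp_rot: [-90.0, 0.1, 179.2]
wrist_force: [0.5, -0.5, -0.5]
opening: 0.009
```

{"api": "servo_tool", "payload": {"motion": [[0, -0.0247, 0, -0.0525, 0, 0, 0], [0, -0.0247, 0, -0.0525, 0, 0, 0], [0, -0.0247, 0, -0.0525, 0, 0, 0], [0, -0.0247, 0, -0.0525, 0, 0, 0], [0, -0.0247, 0, -0.0525, 0, 0, 0], [0, -0.0247, 0, -0.0525, 0, 0, 0], [0, 0, 0, 0, 0, 0, 0]]}}

```text
clock: 2.92
eef_pos: [0.5622, 0.2107, 0.2049]
tcp_rot: [-90.0, -0.0, 179.5]
wrist_force: [-0.3, -0.3, -0.7]
opening: 0.007
```

Run:
```python
from h import *
print({k:np.round(v,4) for k,v in robot.get_state().items() if k in('eef_pos','tcp_rot','joints','clock')})
for n in("wrist","scene"):
    c=cam(n); cv2.imwrite(f"pics/{n}1.png",c['img']); np.savez(f"pics/{n}1",**{k:c[k] for k in('K','R','t')}); 
    print((-c['R'].T@c['t']).round(3))
```

```text
{'clock': np.float64(2.925), 'joints': array([9.725700e+00, 7.539900e+00, 9.676800e+01, 1.700000e-02,
       7.572220e+01, 1.002527e+02]), 'eef_pos': array([0.5622, 0.2107, 0.2049]), 'tcp_rot': array([-9.001080e+01, -3.260000e-02,  1.794688e+02])}
[0.638 0.21  0.384]
[0.827 0.484 0.971]
```

View pics/wrist1.png

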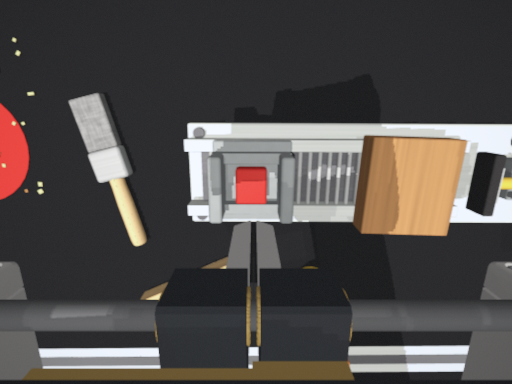

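View pics/scene1.png

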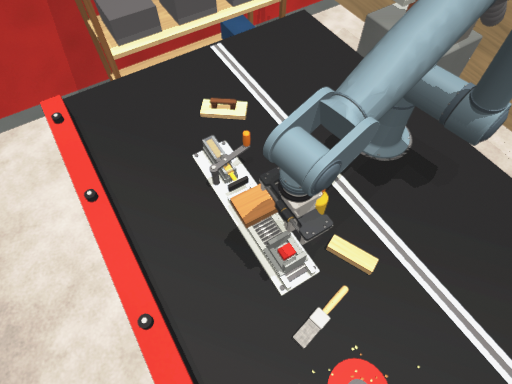

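Run:
```python
import cv2
i=cv2.imread("pics/wrist1.png"); cv2.imwrite("pics/w1z.png",cv2.resize(i[110:250,180:380],None,fx=4,fy=4,interpolation=cv2.INTER_CUBIC))
```

```text
(no output)
```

View pics/w1z.png

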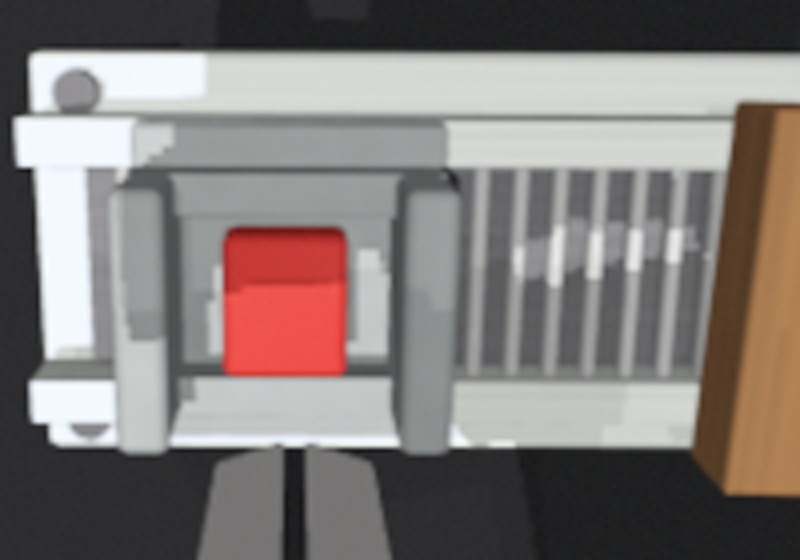

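Run:
```python
from h import *
c=dict(np.load("pics/wrist1.npz")); x,y,a=.55981,.02852,-.01283
def tb(w): d=np.array(w)[:2]-[x,y]; return (np.array([[np.cos(a),np.sin(a)],[-np.sin(a),np.cos(a)]])@d*1000).round(1)
f=lambda u:((u[0]+.5)/4-.5+180,(u[1]+.5)/4-.5+110)
for n,u,z in [("button",(285,302),.084),("boardtop a",(772,105),.072),("boardtop b",(727,492),.072),("boardbot a",(738,103),.04),("boardbot b",(693,458),.04),("cheekF top a",(458,190),.098),("cheekF top b",(452,450),.098),("cheekF rear",(403,450),.098),("cheekF rear a",(408,190),.098),("cheekB",(117,450),.098),("cheekB2",(165,450),.098),("platecorner",(30,52),.014),("screw",(77,92),.014),("rail end",(15,140),.04)]+[(f"rung{k}",(u,270),.03) for k,u in enumerate((480,515,556,598,637,676))]:
    w=unproj(c,f(u),z); print(n,w.round(4),tb(w))
```

```text
button [0.5638 0.2128 0.084 ] [  1.6 184.3]
boardtop a [0.613  0.0845 0.072 ] [52.5 56.6]
boardtop b [0.5034 0.0864 0.072 ] [-57.1  57.1]
boardbot a [0.6111 0.0815 0.04  ] [50.6 53.7]
boardbot b [0.5012 0.0855 0.04  ] [-59.3  56.2]
cheekF top a [0.5952 0.1699 0.098 ] [ 33.6 141.8]
cheekF top b [0.5271 0.1695 0.098 ] [-34.5 140.5]
cheekF rear [0.5272 0.1823 0.098 ] [-34.6 153.3]
cheekF rear a [0.5953 0.1822 0.098 ] [ 33.5 154.1]
cheekB [0.5278 0.2569 0.098 ] [-34.9 228. ]
cheekB2 [0.5277 0.2444 0.098 ] [-34.9 215.4]
platecorner [0.6263 0.2912 0.014 ] [ 63.1 263.5]
screw [0.6141 0.2774 0.014 ] [ 51.1 249.6]
rail end [0.6022 0.2915 0.04  ] [ 39.  263.5]
rung0 [0.56   0.1529 0.03  ] [ -1.4 124.4]
rung1 [0.56   0.1421 0.03  ] [ -1.3 113.5]
rung2 [0.5599 0.1294 0.03  ] [ -1.2 100.9]
rung3 [0.5597 0.1164 0.03  ] [-1.2 87.9]
rung4 [0.5596 0.1043 0.03  ] [-1.1 75.8]
rung5 [0.5595 0.0923 0.03  ] [-1.1 63.7]
```

{"api": "servo_tool", "payload": {"motion": [[0, -0.0015, 0.04, -0.002, 0, 0, 0], [0, 0, 0.04, 0, 0, 0, 0], [0, 0, 0.03, 0, 0, 0, 0], [0, 0, 0.007, 0, 0, 0, 0], [0, 0, 0, 0, 0, 0, 0]]}}

```text
clock: 3.65
eef_pos: [0.5635, 0.209, 0.0892]
tcp_rot: [-90.0, 0.0, 179.2]
wrist_force: [-1.4, 0.4, 0.4]
opening: 0.002
```

{"api": "servo_tool", "payload": {"motion": [[0, 0, 0.004, 0, 0, 0, 0], [0, 0, 0.003, 0, 0, 0, 0], [0, 0, 0.003, 0, 0, 0, 0], [0, 0, 0, 0, 0, 0, 0]]}}

```text
clock: 4.15
eef_pos: [0.5635, 0.2099, 0.0788]
tcp_rot: [-90.0, 0.0, 179.2]
wrist_force: [0.7, 0.0, 0.8]
opening: 0.008
```

{"api": "servo_tool", "payload": {"motion": [[0, 0, 0.002, 0, 0, 0, 0], [0, 0, 0, 0, 0, 0, 0]]}}

```text
clock: 4.4
eef_pos: [0.5636, 0.2099, 0.077]
tcp_rot: [-90.0, 0.0, 179.2]
wrist_force: [-1.6, 0.1, 5.5]
opening: 0.005
```

Run:
```python
from h import *
s=robot.get_state(); print(s['eef_pos'],s['wrist_force'])
for n in("wrist","scene"):
    c=cam(n); cv2.imwrite(f"pics/{n}2.png",c['img'])
```

```text
[0.56359165 0.20990952 0.07704195] [-1.55707402  0.13349641  5.4854084 ]
```

View pics/wrist2.png

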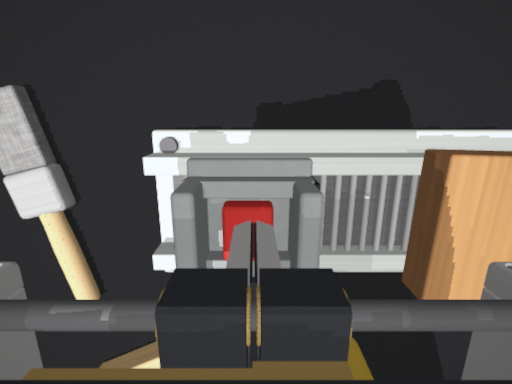

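{"api": "servo_tool", "payload": {"motion": [[0, 0, 0.002, 0, 0, 0, 0], [0, 0, 0, 0, 0, 0, 0]]}}

```text
clock: 4.75
eef_pos: [0.5636, 0.2099, 0.0752]
tcp_rot: [-90.0, 0.0, 179.2]
wrist_force: [-1.8, -1.0, 5.3]
opening: 0.004
```

{"api": "servo_tool", "payload": {"motion": [[0, 0, 0.0005, 0.002, 0, 0, 0], [0, 0, 0, 0.004, 0, 0, 0], [0, 0, 0, 0.006, 0, 0, 0], [0, 0, 0, 0.006, 0, 0, 0], [0, 0, 0, 0.006, 0, 0, 0], [0, 0, 0, 0.006, 0, 0, 0], [0, 0, 0, 0.004, 0, 0, 0], [0, 0, 0, 0.002, 0, 0, 0], [0, 0, 0, 0, 0, 0, 0]]}}

```text
clock: 5.88
eef_pos: [0.5632, 0.1738, 0.0752]
tcp_rot: [-90.0, 0.0, 179.2]
wrist_force: [-3.8, -0.5, 8.6]
opening: 0.008
```

Run:
```python
from h import *
s=robot.get_state(); print(s['eef_pos'],s['wrist_force'])
c=cam("wrist"); cv2.imwrite(f"pics/wrist3.png",c['img'])
```

```text
[0.56315606 0.17381548 0.07518813] [-3.80528634 -0.48696694  8.61453938]
```

View pics/wrist3.png

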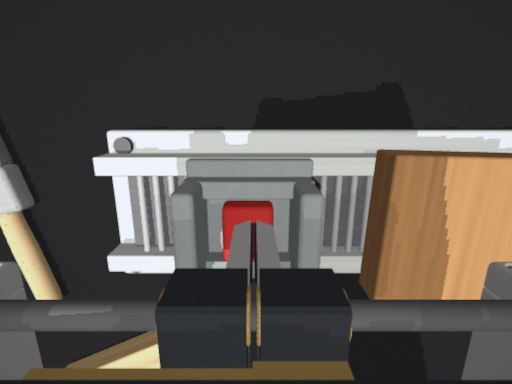

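{"api": "servo_tool", "payload": {"motion": [[0, 0, 0, 0.003, 0, 0, 0], [0, 0, 0, 0.006, 0, 0, 0], [0, 0, 0, 0.006, 0, 0, 0], [0, 0, 0, 0.006, 0, 0, 0], [0, 0, 0, 0.006, 0, 0, 0], [0, 0, 0, 0.003, 0, 0, 0], [0, 0, 0, 0, 0, 0, 0]]}}

```text
clock: 6.8
eef_pos: [0.5628, 0.1437, 0.0752]
tcp_rot: [-90.0, 0.0, 179.2]
wrist_force: [-3.7, 0.7, 7.7]
opening: 0.002
```

Run:
```python
from h import *
s=robot.get_state(); print(s['eef_pos'],s['wrist_force'])
c=cam("wrist"); cv2.imwrite(f"pics/wrist4.png",cv2.resize(c['img'][110:300,220:420],None,fx=4,fy=3,interpolation=cv2.INTER_CUBIC)); np.savez("pics/wrist4",**{k:c[k] for k in('K','R','t')})
```

```text
[0.5627509  0.14370443 0.07521389] [-3.7313842   0.65921647  7.71962428]
```

View pics/wrist4.png

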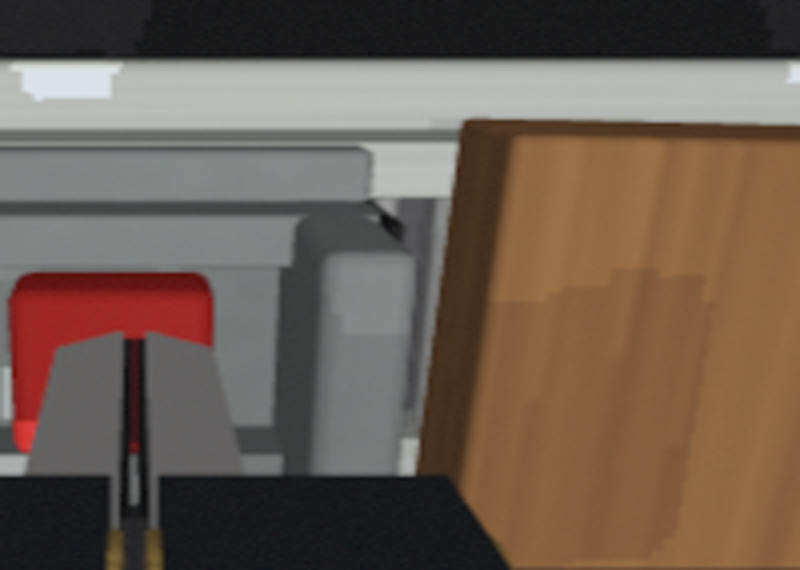

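Run:
```python
from h import *
c=dict(np.load("pics/wrist4.npz")); x,y,a=.55981,.02852,-.01283
def tb(w): d=np.array(w)[:2]-[x,y]; return (np.array([[np.cos(a),np.sin(a)],[-np.sin(a),np.cos(a)]])@d*1000).round(1)
f=lambda u:((u[0]+.5)/4-.5+220,(u[1]+.5)/3-.5+110)
for n,u,z in [("btop",(512,140),.072),("btop2",(462,480),.072),("bbot",(463,122),.04),("bbot2",(418,470),.04),("cheek top",(413,262),.098),("ch2",(400,460),.098),("saddle",(372,165),.05)]:
    print(n,tb(unproj(c,f(u),z)))
```

```text
btop [50.8 55.8]
btop2 [-28.5  57.7]
bbot [50.5 54.8]
bbot2 [-44.   56.9]
cheek top [31.9 76. ]
ch2 [-9.  75.4]
saddle [41.7 72.9]
```

{"api": "servo_tool", "payload": {"motion": [[0, 0, 0, 0.003, 0, 0, 0], [0, 0, 0, 0.003, 0, 0, 0], [0, 0, 0, 0, 0, 0, 0], [0, 0, -0.006, 0, 0, 0, 0], [0, 0, -0.006, 0, 0, 0, 0], [0, 0, -0.03, 0, 0, 0, 0], [0, 0, -0.05, 0, 0, 0, 0], [0, 0, -0.05, 0, 0, 0, 0], [0, 0, 0, 0, 0, 0, 0]]}}

```text
clock: 7.98
eef_pos: [0.5649, 0.138, 0.221]
tcp_rot: [-90.0, 0.5, 179.2]
wrist_force: [0.2, -0.1, -0.6]
opening: 0.007
```

Run:
```python
from h import *
s=robot.get_state(); print(s['eef_pos'],s['wrist_force'])
c=cam("wrist"); cv2.imwrite(f"pics/wrist5.png",cv2.resize(c['img'][110:260,200:400],None,fx=4,fy=4,interpolation=cv2.INTER_CUBIC)); np.savez("pics/wrist5",**{k:c[k] for k in('K','R','t')})
```

```text
[0.56489578 0.13799029 0.22095324] [ 0.1741964  -0.09662525 -0.59356219]
```

View pics/wrist5.png

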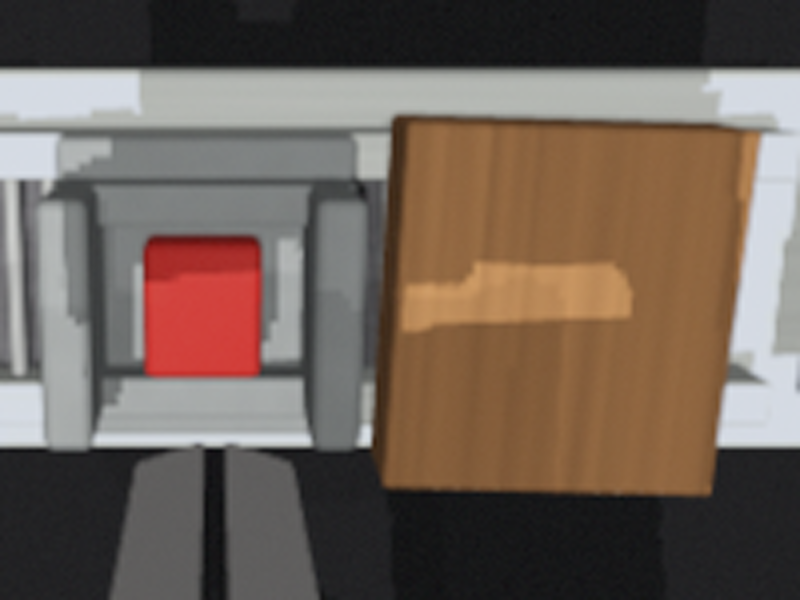

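Run:
```python
from h import *
c=dict(np.load("pics/wrist5.npz")); x,y,a=.55981,.02852,-.01283
def tb(w): d=np.array(w)[:2]-[x,y]; return (np.array([[np.cos(a),np.sin(a)],[-np.sin(a),np.cos(a)]])@d*1000).round(1)
f=lambda u:((u[0]+.5)/4-.5+200,(u[1]+.5)/4-.5+110)
for n,u,z in [("btop",(408,120),.072),("btop2",(386,486),.072),("bbot2",(376,455),.04),("bbackbot",(716,490),.072),("bback",(740,130),.072),("cheek top",(366,205),.098),("ch2",(360,445),.098),("saddle",(355,150),.05),("button",(203,307),.084)]:
    print(n,tb(unproj(c,f(u),z)))
```

```text
btop [51.6 55.5]
btop2 [-57.3  57.5]
bbot2 [-59.5  56.1]
bbackbot [-58.5 -42.1]
bback [ 48.9 -36.9]
cheek top [31.9 69.7]
ch2 [-34.5  69.2]
saddle [41.  67.3]
button [  1.1 112.4]
```

{"api": "servo_tool", "payload": {"motion": [[0, 0.0152, 0, 0.0553, 0, 0, 0], [0, 0.0152, 0, 0.0553, 0, 0, 0], [0, 0.0152, 0, 0.0553, 0, 0, 0], [0, 0.0152, 0, 0.0553, 0, 0, 0], [0, 0.0152, 0, 0.0553, 0, 0, 0], [0, 0.0152, 0, 0.0553, 0, 0, 0], [0, 0, 0.01, 0, 0, 0, 0]]}}

```text
clock: 8.9
eef_pos: [0.4651, -0.1953, 0.2043]
tcp_rot: [-90.1, -0.1, 178.9]
wrist_force: [-0.6, -0.2, -0.9]
opening: 0.003
```

Run:
```python
from h import *
s=robot.get_state(); print(s['eef_pos'],s['tcp_rot'],s['wrist_force'])
c=cam("wrist"); cv2.imwrite(f"pics/wrist6.png",c['img']); np.savez("pics/wrist6",**{k:c[k] for k in('K','R','t')})
```

```text
[ 0.46509573 -0.19527968  0.20431086] [-9.00501654e+01 -9.73913868e-02  1.78890323e+02] [-0.56182094 -0.15068047 -0.87909656]
```

View pics/wrist6.png

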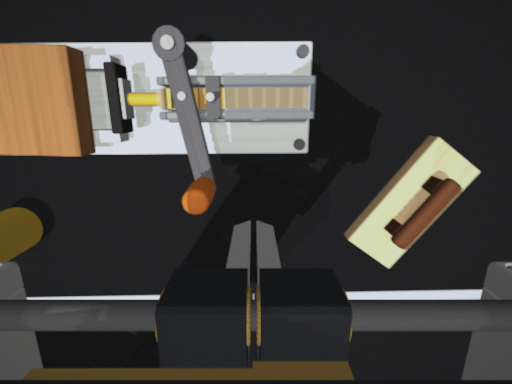

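Run:
```python
from h import *
i=cv2.imread("pics/wrist6.png"); cv2.imwrite("pics/w6z.png",cv2.resize(i[20:220,20:240],None,fx=3.6,fy=3,interpolation=cv2.INTER_CUBIC))
c=dict(np.load("pics/wrist6.npz")); x,y,a=.55981,.02852,-.01283
def tb(w): d=np.array(w)[:2]-[x,y]; return (np.array([[np.cos(a),np.sin(a)],[-np.sin(a),np.cos(a)]])@d*1000).round(1)
for n,u,z in [("handle top",(197,198),.158),("pivot",(167,42),.1)]:
    print(n,tb(unproj(c,u,z)))
print(tb(robot.get_state()['eef_pos']))
```

```text
handle top [ -82.2 -180.2]
pivot [  43.9 -150.2]
[ -92.3 -222.6]
```

View pics/w6z.png

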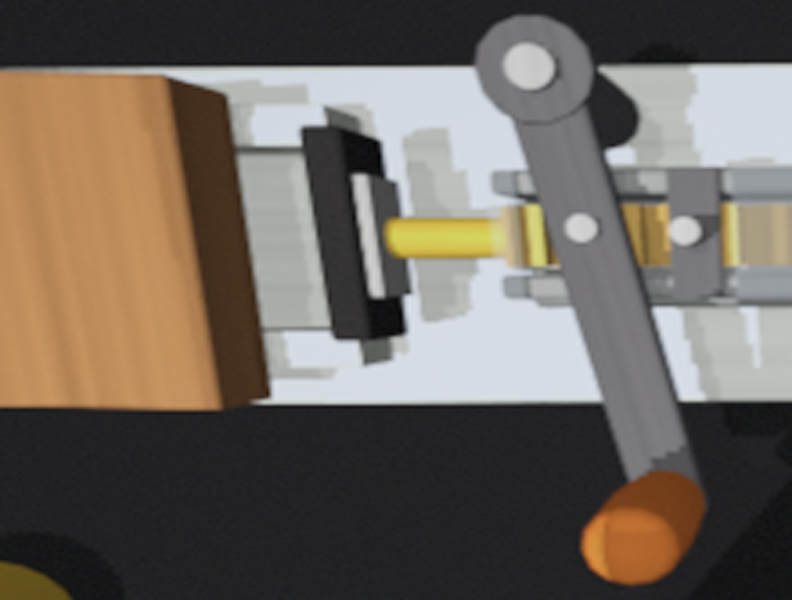

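{"api": "servo_tool", "payload": {"motion": [[0, -0.006, 0.03, 0, 0, 0, 0], [0, 0, 0.04, 0, 0, 0, 0], [0, 0, 0.02, 0, 0, 0, 0], [0, 0, 0, -0.01, 0, 0, 0], [0, 0, 0, -0.01, 0, 0, 0], [0, 0, 0, -0.009, 0, 0, 0], [0, 0, 0, -0.009, 0, 0, 0], [0, 0, 0, -0.009, 0, 0, 0], [0, 0, 0, -0.009, 0, 0, 0], [0, 0, 0, -0.005, 0, 0, 0], [0, 0, 0, 0, 0, 0, 0]]}}

```text
clock: 10.32
eef_pos: [0.4739, -0.1317, 0.1167]
tcp_rot: [-90.0, 0.1, 179.3]
wrist_force: [-1.3, -2.4, 0.3]
opening: 0.005
```

Run:
```python
from h import *
s=robot.get_state(); print(s['eef_pos'],s['tcp_rot'],s['wrist_force'])
c=cam("wrist"); cv2.imwrite(f"pics/wrist7.png",c['img']); np.savez("pics/wrist7",**{k:c[k] for k in('K','R','t')})
c=cam("scene"); cv2.imwrite(f"pics/scene7.png",cv2.resize(c['img'][90:250,170:370],None,fx=4,fy=3.7))
```

```text
[ 0.47387153 -0.13173186  0.11669526] [-8.99542527e+01  7.48677714e-02  1.79258445e+02] [-1.31419838 -2.40261233  0.30993778]
```

View pics/wrist7.png

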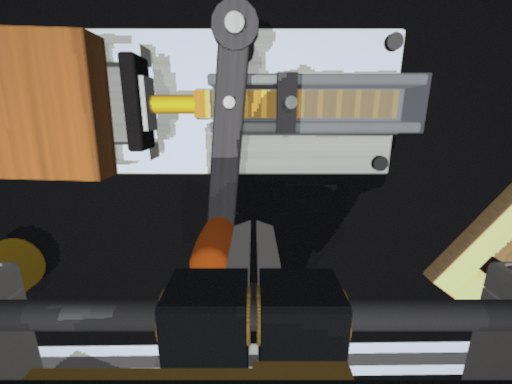

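View pics/scene7.png

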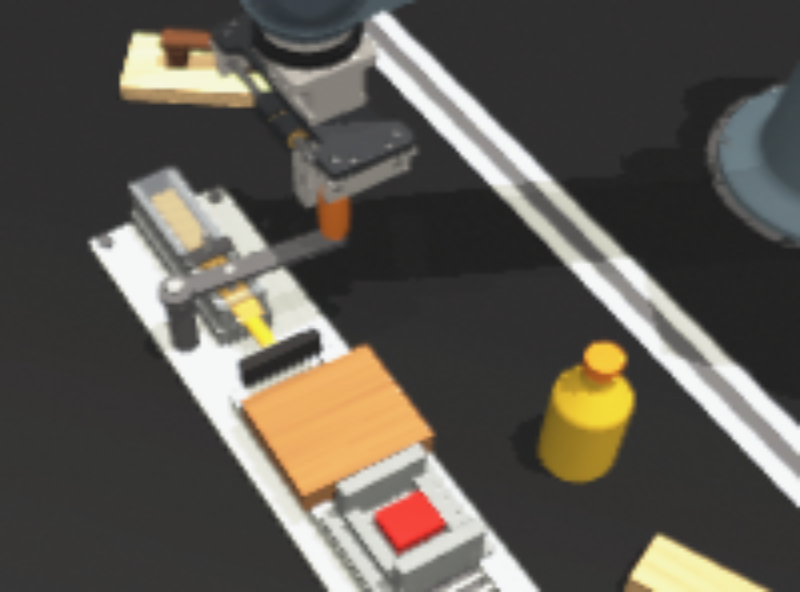

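{"api": "servo_tool", "payload": {"motion": [[0, 0, 0, -0.006, 0, 0, 0], [0, 0, 0, -0.005, 0, 0, 0], [0, 0, 0, 0, 0, 0, 0]]}}

```text
clock: 10.8
eef_pos: [0.4745, -0.1208, 0.1165]
tcp_rot: [-90.0, 0.1, 179.2]
wrist_force: [2.5, -3.2, 2.1]
opening: 0.004
```

{"api": "servo_tool", "payload": {"motion": [[0, 0, 0, -0.002, 0, 0, 0], [0, 0, 0, 0, 0, 0, 0]]}}

```text
clock: 11.05
eef_pos: [0.4745, -0.1192, 0.1165]
tcp_rot: [-89.9, 0.1, 179.2]
wrist_force: [2.1, -3.8, 1.2]
opening: 0.005
```

Run:
```python
from h import *
s=robot.get_state(); print(s['eef_pos'],s['tcp_rot'],s['wrist_force'])
c=cam("wrist"); cv2.imwrite(f"pics/wrist8.png",c['img']); np.savez("pics/wrist8",**{k:c[k] for k in('K','R','t')})
```

```text
[ 0.47452558 -0.11915745  0.11650724] [-8.99437402e+01  1.38289706e-01  1.79215047e+02] [ 2.12715812 -3.80334247  1.19534818]
```

View pics/wrist8.png

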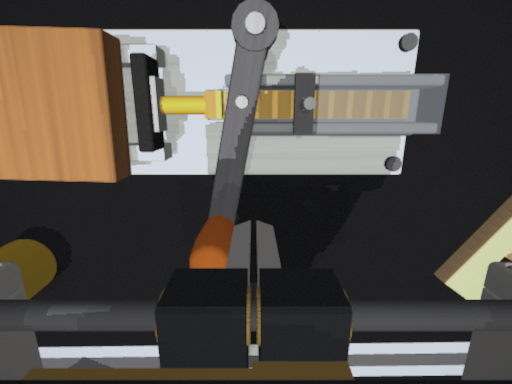

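```bash
cat >> h.py <<'E'
BX,BY,BA=.55981,.02852,-.01283
def tb(w): d=np.array(w)[:2]-[BX,BY]; return (np.array([[np.cos(BA),np.sin(BA)],[-np.sin(BA),np.cos(BA)]])@d*1000).round(1)
E
python3 - <<'E'
from h import *
for n,L in (("wrist7",[(235,22),(222,212)]),("wrist8",[(255,23),(223,210)])):
    c=dict(np.load(f"pics/{n}.npz"));p,q=[tb(unproj(c,u,.095)) for u in L]; print(p,q,.2+np.arctan2(q[1]-p[1],p[0]-q[0]))
print(tb(robot.get_state()['eef_pos']))
E
```

```text
[  45.5 -150.4] [ -77.8 -139. ] 0.2921953104293279
[  45.5 -150.2] [ -75.6 -127.3] 0.386893081597642
[ -83.4 -148.8]
```

{"api": "servo_tool", "payload": {"motion": [[0, 0, 0, -0.002, 0, 0, 0], [0, 0, 0, 0, 0, 0, 0]]}}

```text
clock: 11.35
eef_pos: [0.4746, -0.1178, 0.1165]
tcp_rot: [-89.9, 0.2, 179.2]
wrist_force: [2.3, -6.9, 0.7]
opening: 0.004
```

{"api": "servo_tool", "payload": {"motion": [[0, 0, 0, 0.02, 0, 0, 0], [0, 0, 0, 0.02, 0, 0, 0], [0, 0, 0, 0.02, 0, 0, 0], [0, 0, 0, 0.012, 0, 0, 0], [0, 0, 0, 0, 0, 0, 0]]}}

```text
clock: 11.98
eef_pos: [0.4723, -0.1894, 0.1156]
tcp_rot: [-90.1, -0.0, 179.1]
wrist_force: [-0.6, 0.0, 0.3]
opening: 0.007
```

Run:
```python
from h import *
s=robot.get_state(); print(s['eef_pos'],tb(s['eef_pos']),s['wrist_force'])
c=cam("wrist"); cv2.imwrite(f"pics/wrist9.png",c['img']); np.savez("pics/wrist9",**{k:c[k] for k in('K','R','t')})
```

```text
[ 0.47230001 -0.18942523  0.11563917] [ -84.7 -219.1] [-0.57381901  0.01760601  0.33947947]
```

View pics/wrist9.png

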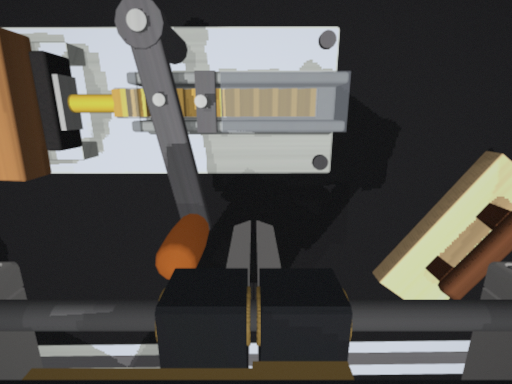

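{"api": "servo_tool", "payload": {"motion": [[0, 0, 0, -0.012, 0, 0, 0], [0, 0, 0, -0.012, 0, 0, 0], [0, 0, 0, -0.012, 0, 0, 0], [0, 0, 0, -0.012, 0, 0, 0], [0, 0, 0, -0.012, 0, 0, 0], [0, 0, 0, -0.008, 0, 0, 0], [0, 0, 0, -0.004, 0, 0, 0], [0, 0, 0, 0, 0, 0, 0]]}}

```text
clock: 13.02
eef_pos: [0.4738, -0.1177, 0.116]
tcp_rot: [-89.8, 0.0, 179.3]
wrist_force: [-1.3, -8.3, -2.7]
opening: 0.009
```

{"api": "servo_tool", "payload": {"motion": [[0, 0, 0, 0.02, 0, 0, 0], [0, 0, 0, 0.02, 0, 0, 0], [0, 0, 0, 0.02, 0, 0, 0], [0, 0, 0, 0.012, 0, 0, 0], [0, 0, 0, 0, 0, 0, 0]]}}

```text
clock: 13.65
eef_pos: [0.4724, -0.1895, 0.1158]
tcp_rot: [-90.0, -0.0, 179.1]
wrist_force: [-0.2, -0.3, -0.1]
opening: 0.004
```

Run:
```python
from h import *
s=robot.get_state(); print(s['eef_pos'],tb(s['eef_pos']),s['wrist_force'])
c=cam("wrist"); cv2.imwrite(f"pics/wrist10.png",c['img']); np.savez("pics/wrist10",**{k:c[k] for k in('K','R','t')})
c=cam("top"); cv2.imwrite("pics/top10.png",cv2.resize(c['img'][140:230,140:370],None,fx=3.47,fy=3.47,interpolation=cv2.INTER_CUBIC))
```

```text
[ 0.4724441  -0.18953358  0.11577823] [ -84.6 -219.2] [-0.23224646 -0.26788944 -0.1445251 ]
```

View pics/wrist10.png

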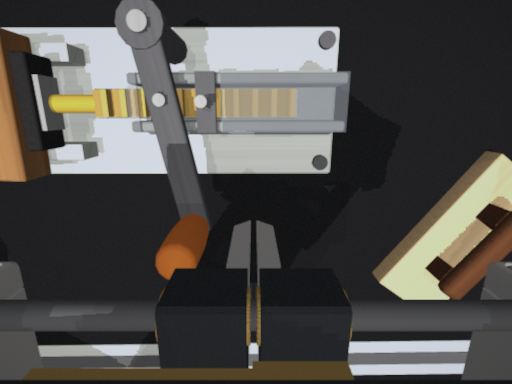

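View pics/top10.png

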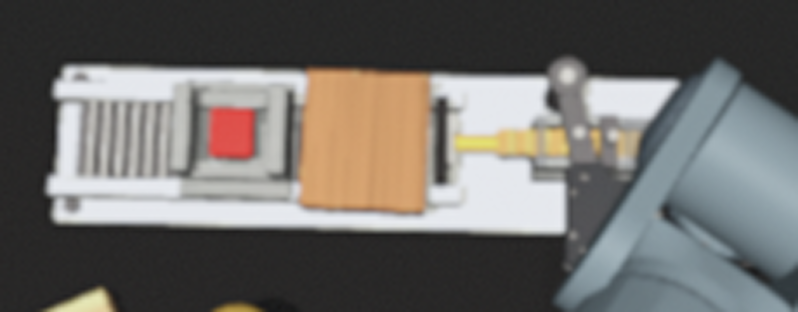

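{"api": "servo_tool", "payload": {"motion": [[0, 0, 0, -0.012, 0, 0, 0], [0, 0, 0, -0.012, 0, 0, 0], [0, 0, 0, -0.012, 0, 0, 0], [0, 0, 0, -0.012, 0, 0, 0], [0, 0, 0, -0.012, 0, 0, 0], [0, 0, 0, -0.008, 0, 0, 0], [0, 0, 0, -0.004, 0, 0, 0], [0, 0, 0, 0, 0, 0, 0]]}}

```text
clock: 14.75
eef_pos: [0.4737, -0.1177, 0.116]
tcp_rot: [-89.8, 0.0, 179.3]
wrist_force: [-0.1, -7.5, -2.0]
opening: 0.004
```

{"api": "servo_tool", "payload": {"motion": [[0, 0, 0, 0.02, 0, 0, 0], [0, 0, 0, 0.02, 0, 0, 0], [0, 0, 0, 0.02, 0, 0, 0], [0, 0, 0, 0.012, 0, 0, 0], [0, 0, 0, 0, 0, 0, 0]]}}

```text
clock: 15.38
eef_pos: [0.4724, -0.1895, 0.1157]
tcp_rot: [-90.0, -0.0, 179.1]
wrist_force: [0.7, 0.1, 1.0]
opening: 0.005
```

Run:
```python
from h import *
c=cam("wrist"); cv2.imwrite(f"pics/wrist11.png",c['img']); np.savez("pics/wrist11",**{k:c[k] for k in('K','R','t')})
c=cam("top"); cv2.imwrite("pics/top11.png",cv2.resize(c['img'][140:230,140:370],None,fx=3.47,fy=3.47,interpolation=cv2.INTER_CUBIC))
```

```text
(no output)
```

View pics/wrist11.png

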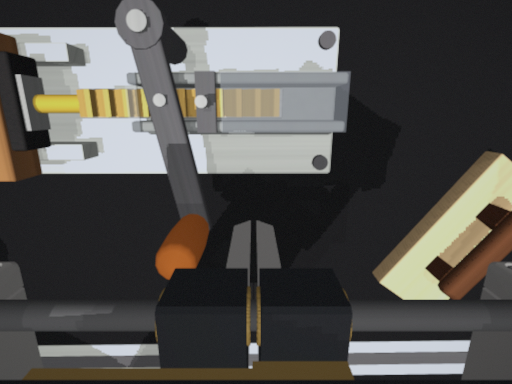

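View pics/top11.png

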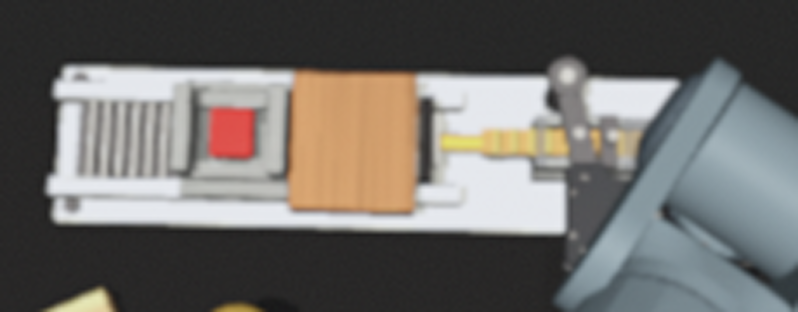

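{"api": "servo_tool", "payload": {"motion": [[0, 0, 0, -0.012, 0, 0, 0], [0, 0, 0, -0.012, 0, 0, 0], [0, 0, 0, -0.012, 0, 0, 0], [0, 0, 0, -0.012, 0, 0, 0], [0, 0, 0, -0.012, 0, 0, 0], [0, 0, 0, -0.008, 0, 0, 0], [0, 0, 0, -0.004, 0, 0, 0], [0, 0, 0, 0, 0, 0, 0]]}}

```text
clock: 16.48
eef_pos: [0.4736, -0.1177, 0.116]
tcp_rot: [-89.7, 0.0, 179.4]
wrist_force: [-1.0, -8.3, -3.2]
opening: 0.005
```

{"api": "servo_tool", "payload": {"motion": [[0, 0, 0, 0.02, 0, 0, 0], [0, 0, 0, 0.02, 0, 0, 0], [0, 0, 0, 0.02, 0, 0, 0], [0, 0, 0, 0.012, 0, 0, 0], [0, 0, 0, 0, 0, 0, 0]]}}

```text
clock: 17.1
eef_pos: [0.4724, -0.1895, 0.1158]
tcp_rot: [-90.0, -0.0, 179.1]
wrist_force: [-0.1, -0.6, 0.4]
opening: 0.006
```

Run:
```python
from h import *
c=cam("wrist"); cv2.imwrite(f"pics/wrist12.png",c['img']); np.savez("pics/wrist12",**{k:c[k] for k in('K','R','t')})
c=cam("top"); cv2.imwrite("pics/top12.png",cv2.resize(c['img'][140:230,140:370],None,fx=3.47,fy=3.47,interpolation=cv2.INTER_CUBIC))
```

```text
(no output)
```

View pics/wrist12.png

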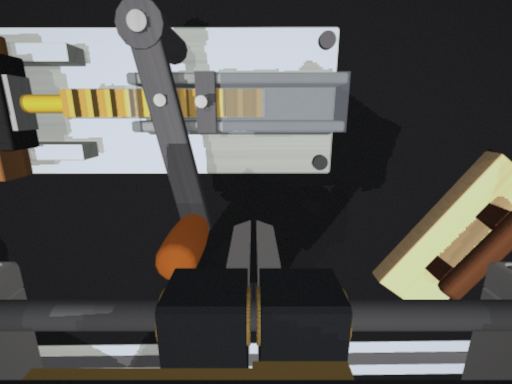

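View pics/top12.png

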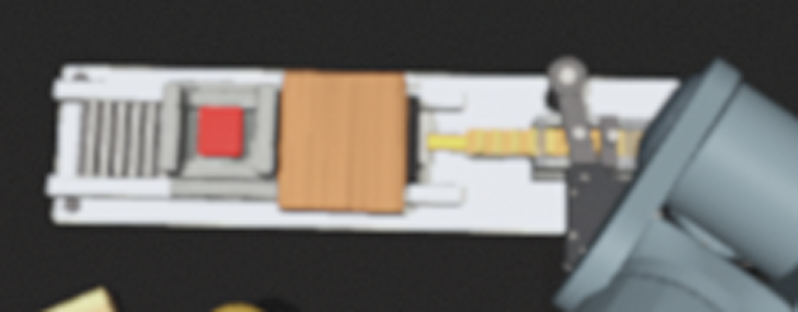

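{"api": "servo_tool", "payload": {"motion": [[0, 0, 0, -0.012, 0, 0, 0], [0, 0, 0, -0.012, 0, 0, 0], [0, 0, 0, -0.012, 0, 0, 0], [0, 0, 0, -0.012, 0, 0, 0], [0, 0, 0, -0.012, 0, 0, 0], [0, 0, 0, -0.008, 0, 0, 0], [0, 0, 0, -0.004, 0, 0, 0], [0, 0, 0, 0, 0, 0, 0]]}}

```text
clock: 18.2
eef_pos: [0.4735, -0.1177, 0.116]
tcp_rot: [-89.7, 0.0, 179.4]
wrist_force: [-1.3, -9.7, -2.7]
opening: 0.003
```

{"api": "servo_tool", "payload": {"motion": [[0, 0, 0, 0.02, 0, 0, 0], [0, 0, 0, 0.02, 0, 0, 0], [0, 0, 0, 0.02, 0, 0, 0], [0, 0, 0, 0.012, 0, 0, 0], [0, 0, 0, 0, 0, 0, 0]]}}

```text
clock: 18.82
eef_pos: [0.4725, -0.1895, 0.1158]
tcp_rot: [-90.0, -0.0, 179.1]
wrist_force: [0.5, -0.2, -0.7]
opening: 0.006
```

Run:
```python
from h import *
c=cam("top"); cv2.imwrite("pics/top13.png",cv2.resize(c['img'][140:230,140:370],None,fx=3.47,fy=3.47,interpolation=cv2.INTER_CUBIC))
```

```text
(no output)
```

View pics/top13.png

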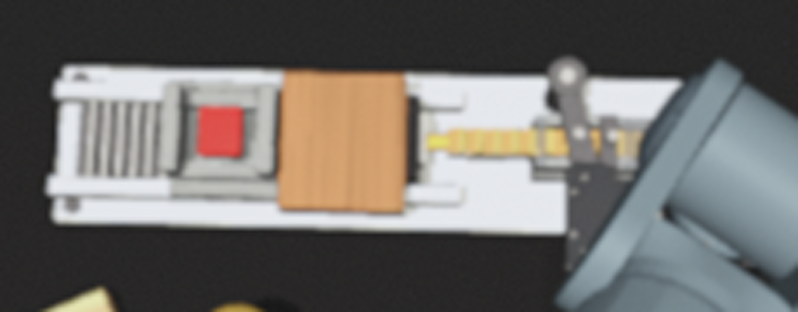

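{"api": "servo_tool", "payload": {"motion": [[0, 0, 0, 0.01, 0, 0, 0], [0, 0, -0.04, 0, 0, 0, 0], [0, 0, -0.05, 0, 0, 0, 0], [0, 0, -0.02, 0.02, 0, 0, 0], [0, 0.04, 0, 0.04, 0, 0, 0], [0, 0, 0, 0, 0, 0, 0]]}}

```text
clock: 19.62
eef_pos: [0.4304, -0.2601, 0.2263]
tcp_rot: [-90.0, 0.0, 179.0]
wrist_force: [0.9, 0.1, -0.3]
opening: 0.005
```

Run:
```python
from h import *
c=cam("top"); cv2.imwrite("pics/top14.png",cv2.resize(c['img'],(768,576)))
cv2.imwrite("pics/top14z.png",cv2.resize(c['img'][150:215,220:350],None,fx=6,fy=6,interpolation=cv2.INTER_CUBIC))
f=lambda u:((u[0]+.5)/3.47-.5+140,(u[1]+.5)/3.47-.5+140)
print([tb(unproj(c,f(u),.056)) for u in ((430,142),(450,142),(455,142),(497,142))])
c=cam("scene"); cv2.imwrite("pics/scene14.png",c['img'])
```

```text
[array([ -0.3, -44.4]), array([  0.1, -60.4]), array([  0.2, -64.5]), array([  1. , -98.3])]
```

View pics/top14z.png

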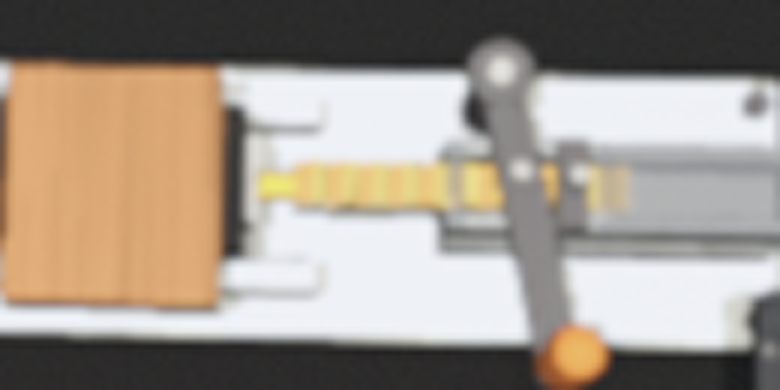

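View pics/top14.png

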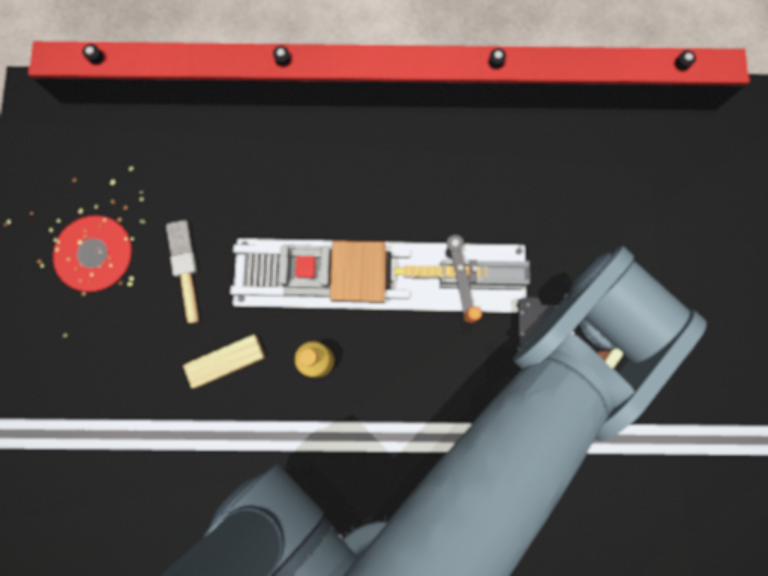

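View pics/scene14.png

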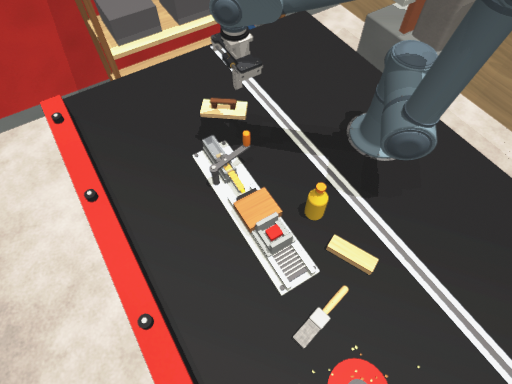

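```bash
python3 -c "
from station import robot
print(robot.get_state()['clock'],robot.hand_in())"
```

```text
the job is handed in; nothing more can be done
19.725 None
```

The board is clamped in the bench clamp and the job is handed in at 19.7 s of the 61 s allowed.

- **Tail jaw:** I held the red button down and slid the jaw 72 mm. It ended about 10 mm from the board, and the board did not move. I then let the button spring up.
- **Lever:** I made five full strokes, each to the stop, with the lever let back each time. The wrist force never read above about 10 N.

**Last checks, from the top camera:**
- The board is held between the jaw and the pad.
- About 17 mm of the yellow stem shows, out of 35 mm when free. The spring has given roughly 16–18 mm of its 32 mm.
- The lever is back at rest and the gripper is clear of everything.
- The brush, glue and offcut have not moved in the top view, nor has the push block in the scene view. The arm hides the push block in the last top view.

**One disagreement:** on the fourth stroke, once loaded, the jaw slipped back about 8 mm by my measurement. The interface says up to 6 mm, so my figure may be a little off. On the fifth stroke it held firm and only the spring gave.

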